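# Clip the carousel onto the tube rotator

## Robot

A 7-joint arm with a two-finger parallel gripper is mounted at the origin on the work surface. World frame = base frame: x ahead of the robot, y to its left, z up, the work surface at z = 0. Lengths are in m, angles in rad, forces in N, time in s.
With the tool pointing down it reaches from about 0.425 to 0.925 m from the base axis. Payload 6.8 kg.
Tool frame: the origin (TCP) lies on the centre line of the jaws, within the pads' length; the fingertips stand 14 mm ahead of it and the grasp point (between the pads) lies 5 mm behind it (r.tips_ahead is the distance from the TCP to the fingertips, in m); z points along the fingers, y is the line along which they close (so a half turn about z gives the same grasp; the last joint's range is limited). The gripper opens to 85 mm and grips with 20 to 120 N. Pads are 22 mm wide; open, the fingers measure 114 mm over their backs; the gripper's body (76 mm by 85 mm) begins 54 mm behind the grasp point. The pads swing forward as they close: fully open they stand 13 mm farther back than shut.
Start: joints at [-1.241, 0.477, 0.022, 1.555, -0.011, 1.109, -0.083], TCP at [0.286, 0.611, 0.245] pointing down, gripper open.
Joint ranges: [-2.96, 2.96], [-0.34, 2.1], [-1.41, 1.46], [0.24, 2.44], [-1.37, 4.51], [0.17, 1.92], [-2.96, 2.96]. Speed limits (rad/s): [2.39, 2.39, 3.14, 3.14, 3.14, 3.14, 3.14].

## Interface

Orientations are given as a rotation vector (axis times angle).
In Python, from bench import r, eyes gives the robot as it stands.
- The arm moves only by the tool step_arm, never from a script. Its argument "rows" is a list of rows, each a list of 6 numbers: the shift along the world's x, y, z in units of 60 cm (1.0 is 60 cm), then the turn, a rotation vector about the world's x, y, z in units of pi rad (1.0 is pi rad). In form: [[x, y, z, rx, ry, rz], ...]. A call has 1 to 5 rows; each row is the pose to reach, as a shift and turn from the pose commanded when the call began, turning the shorter way round; what a row does not reach only later rows make up. A row lasts 1/12 s, in which the tool goes at most 41.7 mm and 7.16 degrees, less where a joint would pass 70% of its speed; a pose out of reach is approached as far as the arm can. A call with a number of a shift or a turn outside -1 to 1 is refused whole. A call with a gripper value outside its range is refused whole. "jaw" is the closure, from 0 (fully open) to 1 (shut), set as the call begins (left out, the last holds). The fingers move at their own pace and stop on an object; "squeeze" is the grip in N (left out, the last holds). Time passes only in rows, so rows that repeat a pose let the fingers close. It gives the time, the measured TCP pose, the force, the opening and the grip force at its end, in the units of the state.
- r.get_obs(): the state, without advancing time (a new reading comes with each control period).
- eyes.grab_frame(name): name is "scene" or "top"; returns the picture (400x640x3 uint8, red, green, blue); there is no depth.
- eyes.camera_info(name): a dict with "mtx" (3x3 intrinsics, pixels), "extrinsics" (4x4, takes a point from camera to world coordinates). Camera axes: x right, y down, z forward; pixel columns grow to the right and rows downward; lengths in m; the calibration is good to about 2 mm. A picture is of the moment at which its call begins. camera_info takes no time and is no camera call.
- r.hand_in(): hands the job in; it is judged then, once.
The state is a dict: "clock": time; "joints": joint angles; "qvel": joint speeds; "tau": joint torques, N m; "tcp_pos": TCP position; "orientation": TCP orientation; "contact_force": force on the tool from outside, world axes, zero at the start; "moment": the same for the moment, N m; "grip_width": finger opening in m; "gripper_force": force on a finger pad.
Only numpy, scipy, OpenCV 4.12 (cv2) and the standard library are available. Lean on these libraries where they do the work, as an engineer would, in place of code of your own. Each camera call takes 0.05 s, during which the arm holds its last target. There are 200 camera calls.

## Task

The carousel of the tube rotator has crept out along its shaft: push it fully home against the drive hub, then take the blue C-clip out of the caddy and press it straight down, gap first, over the shaft into the groove just beyond the end of the carousel's sleeve, until it snaps fully home and stands upright there. Nobody has measured where the groove is, so go by feel and gently, forcing nothing on the rotator, and leave everything else on the bench where it is.

Things in the scene. Friction and masses are not known exactly. Their poses are not given: they have to be found in the camera images.
- rotator: Tube rotator: white housing 150 x 120 x 180 mm, level steel shaft (diameter 18) along its -y axis (to the right). Origin: under the housing's centre. Groove: 7 mm wide, square section 12 x 12 mm, sides level and upright, begins 0.5 mm beyond the sleeve end of a carousel that is home, else hidden by it. Contact forces on it all must stay under 40 N (a clip jammed on the shaft gives twice the push).
- nose (a point): Point on the shaft's axis at the housing face, 125 mm above the bench; axes as the rotator's, shaft along -y. The shaft is clamped by a set screw, so all on it sits up to 10 mm in or out of nominal (this point does not follow). From here along -y: drive hub (diameter 32 mm) to 35..55 mm, groove centre at 85..105 mm, shaft tip at 142..162 mm.
- carousel (a joint): How far the grey carousel stands out from home, m: 0 = disc against the hub, positive = outwards (-y); starts 0.014 to 0.040. Slides with 3 N friction to a hard stop. Disc: diameter 130, 8 thick; tube caps on its outer face beyond 45 mm from the axis: push between 15 and 45. From that face a sleeve, diameter 28, stands out 38 mm; at home that face is 42 mm inward of the groove centre.
- clip_grip (a point): Blue sprung plastic C-clip, 25 to 45 g; this is the centre of its thumb grip, 20 (x) x 12 (y) x 32 mm (z). z points up the clip, y through the C's thickness (along the shaft when fitted, either way round). The C lies below in the x-z plane, 5 mm thick, 26 mm wide, gap down; lowest point 56 mm below here. It stands loose in a caddy slot, leaning up to 0.08 rad.
- clip_bore (a point): Centre of the clip's bore, 42 mm below clip_grip along its z; on the shaft's axis when seated. Gap 9 mm, lips flared to 16 mm. Coming down over the groove the lips touch about 15 mm before home, open against a spring (peak about 10 N of push), slide on and snap under. On the plain shaft they touch about 17 mm before home and jam a few mm lower.
- spare_grip (a point): Orange clip for a thicker shaft, standing in the caddy's other slot; centre of its thumb grip (20 x 12 x 32 mm). Leave it alone.
- caddy: Grey block fixed to the bench, 64 (x) x 110 (y) x 26 mm high, with two slots along its x axis, 50 mm apart, 6.4 mm wide, 44 mm long and 20 mm deep; its origin is the centre of its underside. Which clip stands in which slot varies; both clips' axes are parallel to the caddy's.
- tube_rack: Green rack with small tubes, 85 x 205 mm, 56 mm high; its origin is the centre of its underside. Leave alone.
- pcr_plate: Grey well plate on a black base, 90 x 132 mm, 39 mm high; its origin is the centre of its underside. Leave alone.
- tip_box: White box of pipette tips, 120 x 85 mm, 51 mm high; its origin is the centre of its underside. Leave alone.
- pipette: Grey pipette lying on the bench, about 270 mm long and 43 mm high; origin on the bench under its body. Leave alone.
- marker: White marker pen with a blue cap, about 125 mm long and 13 mm high; its origin is the centre of its underside. Leave alone.
- bottle: Amber bottle with a blue cap, diameter 60 mm, 115 mm high; its origin is the centre of its underside. Leave alone.
- beaker: Clear cup, diameter 72 mm, 95 mm high; its origin is the centre of its underside. Leave alone.

How it is judged:
On the way, in this order (a step that is already met when the one before it is completed fails the run):
1. the carousel is pushed home against the drive hub (value of joint carousel below 0.002 m), for 0.2 s.
2. the blue clip has snapped home in the groove (x of clip_bore in the frame of nose between -0.003 and 0.003 m and z of clip_bore in the frame of nose between -0.003 and 0.003 m and y of clip_bore in the frame of nose between -0.109 and -0.081 m and value of joint carousel below 0.003 m), for 0.2 s.
At the end, for the whole second after the job is handed in: the carousel is within 3 mm of home and the blue clip sits in the groove: its bore centre within 3 mm of the shaft's axis sideways and in height and 81 to 109 mm out from nose, upright within 0.2 rad (all of step 2 and angle between clip_bore's own z axis and vertical below 0.2 rad); the robot touches nothing.
It fails at once if the rotator, with its shaft and carousel, takes more than 40 N of contact force (contact force between anything else and rotator above 40 N).
It fails at once if another thing on the bench is disturbed (distance of any of spare_grip, tube_rack, pcr_plate, tip_box, pipette, marker, bottle, beaker from where it was at the start of the episode above 0.02 m).
It also fails if it takes over 64 s, if anything falls off the work surface, if the arm or the gripper's body presses on something with over 40 N, if the wrist force passes 120 N, or if a joint passes its speed limit or range.

## Working session

There is one attempt and no reset: what is moved stays moved. The work goes in short steps, Python scripts to look and compute and a tool call to move; the robot and the scene stay as the last step left them, time stands still between calls to the robot, and variables do not carry over. Pictures are saved under pics/ and viewed, at most 10 in all, crops included, and the job is handed in when it is done.

Besides the shell and the picture viewer there is one more tool, called after "Request:" as name([rows], argument=value, ...), one row to a line, values as JSON. step_arm: Moves the arm, as the interface text tells. Shifts and turns lie within -1 to 1; 1 stands for 60 cm of shift or pi rad of turn. Its arguments: {"type":"object","properties":{"rows":{"type":"array"},"jaw":{"type":"number"},"squeeze":{"type":"number"}},"required":["rows"]}

```bash
mkdir -p pics; python3 - <<'E'
from bench import r, eyes
import cv2, numpy as np
for n in("scene","top"):
    cv2.imwrite(f"pics/{n}0.png",eyes.grab_frame(n)[:,:,::-1]); c=eyes.camera_info(n); print(n,np.round(c["mtx"],1).tolist(),np.round(c["extrinsics"],3).tolist())
o=r.get_obs(); print({k:np.round(v,3).tolist() for k,v in o.items()}, r.tips_ahead)
E
```

```text
scene [[405.8, 0.0, 316.2], [0.0, 405.8, 200.6], [0.0, 0.0, 1.0]] [[0.877, 0.289, -0.384, 1.16], [0.48, -0.509, 0.714, -1.125], [0.011, -0.811, -0.585, 0.958], [0.0, 0.0, 0.0, 1.0]]
top [[369.2, 0.0, 321.8], [0.0, 369.2, 200.4], [0.0, 0.0, 1.0]] [[-0.029, -0.976, 0.217, 0.345], [-1.0, 0.029, -0.006, -0.071], [0.0, -0.217, -0.976, 1.284], [0.0, 0.0, 0.0, 1.0]]
{'clock': 0.1, 'joints': [-1.241, 0.478, 0.022, 1.556, -0.011, 1.109, -0.083], 'qvel': [0.002, -0.002, -0.001, -0.002, 0.0, -0.001, -0.0], 'tau': [0.005, -59.776, 1.614, -28.196, 0.013, 0.005, 0.0], 'tcp_pos': [0.286, 0.611, 0.244], 'orientation': [-0.682, -3.066, 0.003], 'contact_force': [-0.216, 0.47, 0.083], 'moment': [-0.02, 0.009, 0.015], 'gripper_force': 0.0, 'grip_width': 0.085} 0.014
```

View pics/scene0.png

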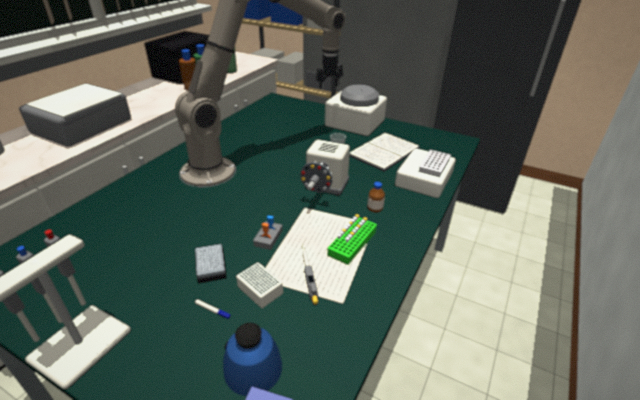

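View pics/top0.png

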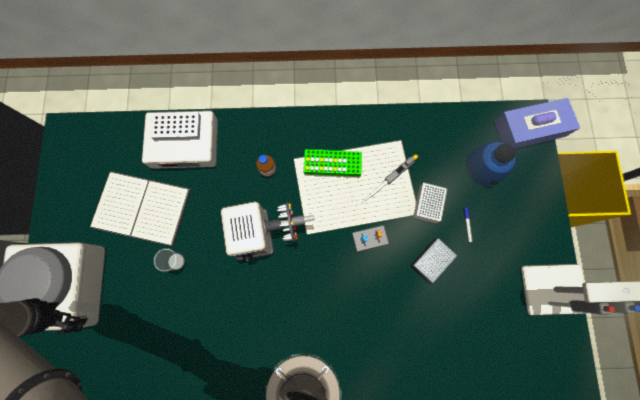

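The rotator is at about (245,230) in the top view, with its shaft running to the right to a tip near (312,217). The caddy is at (370,238), with the blue clip at (364,238) and the orange one at (379,235). I'll zoom in on both views.

```bash
python3 - <<'E'
import cv2
t=cv2.imread("pics/top0.png")[190:270,210:400]; s=cv2.imread("pics/scene0.png")[130:255,240:360]
cv2.imwrite("pics/t1.png",cv2.resize(t,None,fx=4.2,fy=4.2,interpolation=cv2.INTER_CUBIC))
cv2.imwrite("pics/s1.png",cv2.resize(s,None,fx=4.6,fy=4.6,interpolation=cv2.INTER_CUBIC))
E
```

```text
(no output)
```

View pics/t1.png

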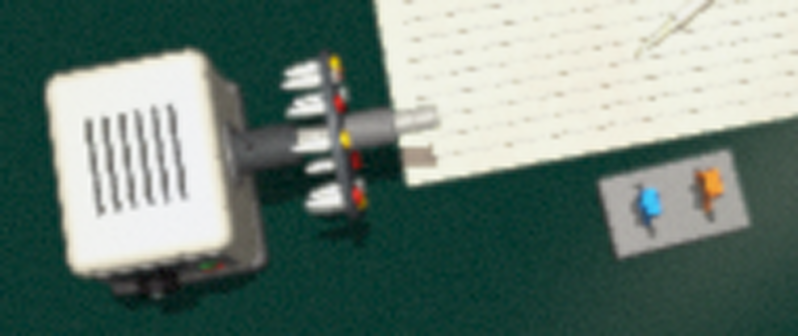

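View pics/s1.png

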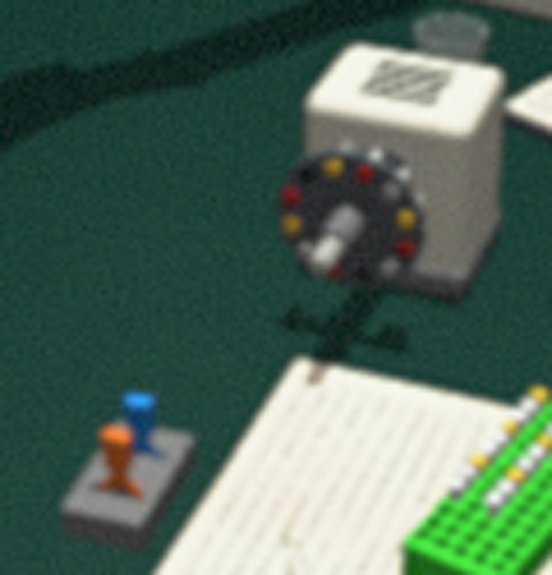

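The zoom shows the caddy corners, the blue grip at t1 (650,202), the roof corners, and the shaft from (235,150) to its tip at (437,116). I'll convert these to world positions.

```bash
cat > h.py <<'E'
import numpy as np, cv2
from bench import r, eyes
def ray(n,p):
    c=eyes.camera_info(n);E=np.array(c["extrinsics"]);d=E[:3,:3]@np.linalg.solve(np.array(c["mtx"]),[p[0],p[1],1.]);return E[:3,3],d
def at(n,p,z):
    o,d=ray(n,p);return o+d*(z-o[2])/d[2]
def proj(n,X):
    c=eyes.camera_info(n);E=np.linalg.inv(c["extrinsics"]);q=np.array(c["mtx"])@(E[:3,:3]@np.array(X,float)+E[:3,3]);return q[:2]/q[2]
def tri(p,q):
    (o,d),(a,b)=ray("top",p),ray("scene",q);s=np.linalg.lstsq(np.c_[d,-b],a-o,rcond=None)[0];return (o+d*s[0]+a+b*s[1])/2,np.linalg.norm(o+d*s[0]-a-b*s[1])
T=lambda x,y:((x+.5)/4.2-.5+210,(y+.5)/4.2-.5+190)
S=lambda x,y:((x+.5)/4.6-.5+240,(y+.5)/4.6-.5+130)
E
python3 - <<'E'
from h import *
np.set_printoptions(precision=4,suppress=True)
C=np.array([at("top",T(*p),.026) for p in((598,183),(732,150),(750,225),(617,259))]);print("caddy",C.mean(0)); e=C[0]+C[3]-C[1]-C[2]; f=C[0]+C[1]-C[2]-C[3];print(np.linalg.norm(e)/2,np.linalg.norm(f)/2,np.arctan2(-e[0],e[1]),np.arctan2(f[1],f[0]))
R=np.array([at("top",T(*p),.18) for p in((47,78),(196,48),(232,238),(72,275))]);print("roof",R.mean(0)); e=R[0]+R[3]-R[1]-R[2]; f=R[0]+R[1]-R[2]-R[3];print(np.linalg.norm(e)/2,np.linalg.norm(f)/2,np.arctan2(-e[0],e[1]),np.arctan2(f[1],f[0]))
a=at("top",T(240,149),.125);b=at("top",T(437,116),.125);print("shaft",a,b,np.arctan2(-(a-b)[0],(a-b)[1]))
for n in("top","scene"):
    im=cv2.imread(f"pics/{n}0.png").astype(float)
    x0,x1,y0,y1=(350,390,225,250) if n=="top" else (255,285,205,245)
    w=im[y0:y1,x0:x1]; m=np.clip(w[...,0]-w[...,2]-60,0,80)*(w[...,0]>130); v,u=np.mgrid[y0:y1,x0:x1]
    print(n,(u*m).sum()/m.sum(),(v*m).sum()/m.sum(),(m>0).sum())
    m=np.clip(w[...,2]-w[...,0]-60,0,80)*(w[...,2]>130); print("or",(u*m).sum()/m.sum(),(v*m).sum()/m.sum(),(m>0).sum())
# disc far face candidates
for x in(338,352): print(at("top",T(x,140 if x<340 else 130),.125))
E
```

```text
caddy [ 0.4872 -0.2408  0.026 ]
0.11262641011731592 0.06287253711027031 0.21526305440428908 0.1837432335544007
roof [0.5139 0.1638 0.18  ]
0.11235233314245101 0.1428296539627063 0.1876130372200266 0.17132955408782133
shaft [0.5272 0.0978 0.125 ] [ 0.5481 -0.0514  0.125 ] 0.13914999261913874
top 364.39894551845344 237.60222612770943 26
or 379.0924234282644 233.1902203116604 31
scene 269.7348684210526 216.67105263157896 22
or 265.0768746061752 225.2356647763075 30
[0.5319 0.0238 0.125 ]
[0.5392 0.0131 0.125 ]
```

```bash
python3 - <<'E'
from h import *
np.set_printoptions(precision=4,suppress=True,linewidth=180)
im=cv2.imread("pics/top0.png"); big=cv2.resize(im,None,fx=8,fy=8,interpolation=cv2.INTER_CUBIC); g=cv2.cvtColor(big,6)
m=np.zeros_like(g); m[195*8:262*8,215*8:268*8]=(g>175)[195*8:262*8,215*8:268*8]*255
m=cv2.morphologyEx(m,cv2.MORPH_CLOSE,np.ones((40,40)))
c=max(cv2.findContours(m,0,1)[0],key=cv2.contourArea); u=lambda p:((p[0]+.5)/8-.5,(p[1]+.5)/8-.5)
W=np.array([at("top",u(p[0]),.18)[:2]*1000 for p in c]).astype(np.float32); print("roof",cv2.minAreaRect(W))
a=im[220:252,345:395].astype(int); 
m=np.zeros_like(g); hs=cv2.cvtColor(big,cv2.COLOR_BGR2HSV); k=((g>85)&(g<190)); m[223*8:256*8,348*8:394*8]=k[223*8:256*8,348*8:394*8]*255
m=cv2.morphologyEx(m,cv2.MORPH_CLOSE,np.ones((40,40)));m=cv2.morphologyEx(m,cv2.MORPH_OPEN,np.ones((40,40)))
c=max(cv2.findContours(m,0,1)[0],key=cv2.contourArea)
W=np.array([at("top",u(p[0]),.026)[:2]*1000 for p in c]).astype(np.float32); print("caddy",cv2.minAreaRect(W))
G=cv2.cvtColor(im,6)
print(np.arange(207,236)); 
for x in range(266,318,2): print(x,G[207:236,x])
p,q=(364.4,237.6),(269.73,216.67); print("blue",tri(p,q),at("top",p,.07)); print("orange",tri((379.09,233.19),(265.08,225.24)))
print("tip",tri(T(434,116),S(322,257)))
E
```

```text
roof ((512.3705444335938, 162.96133422851562), (145.74801635742188, 115.46749877929688), 9.138550758361816)
caddy ((497.9007263183594, -240.29148864746094), (89.78710174560547, 115.81950378417969), 10.926276206970215)
[207 208 209 210 211 212 213 214 215 216 217 218 219 220 221 222 223 224 225 226 227 228 229 230 231 232 233 234 235]
266 [ 46  43  50  75  81  82  89  95  97  98 101 103  97  82  71  74  85  87  91  88  83  85  82  78  76  83  78  79  88]
268 [42 45 42 44 44 50 41 45 49 53 53 60 63 62 71 77 76 83 83 92 86 77 64 57 59 76 80 84 89]
270 [43 45 45 38 42 42 43 41 39 42 42 41 38 47 67 79 83 81 86 91 84 71 60 44 43 46 50 57 60]
272 [46 43 40 43 45 42 42 43 44 44 37 44 48 56 75 76 87 90 96 89 79 72 54 37 28 29 30 27 29]
274 [42 44 39 45 44 44 44 39 46 45 38 41 53 66 75 84 91 95 96 89 77 65 50 26 20 27 27 26 31]
276 [50 47 53 69 50 42 38 42 41 43 37 40 52 64 77 86 93 99 93 83 75 59 42 28 18 26 23 22 26]
278 [196 131 171 204  90  43  39  48  79 128 118  61  53  68  78  84  94 103  96  82  71  56  33  27  28  31  18  22  27]
280 [230 195 232 208  89  58 115 199 173 224 151  63  4
[... 1818 characters left out ...]
1 215 222 183 165 212 238 238 231 169 158 155 158 184 237 239 232 184  75  43]
312 [236 222 237 240 240 237 232 232 197 202 225 207 171 175 233 235 234 202 170 164 147 156 184 237 239 231 141  59  44]
314 [235 238 240 240 239 235 240 240 231 228 221 204 193 216 236 236 239 240 239 235 214 225 230 240 239 224  99  44  42]
316 [236 239 241 239 238 236 240 241 239 238 234 238 240 239 235 237 239 240 237 230 237 239 239 241 232 162  70  44  41]
blue (array([ 0.4847, -0.2148,  0.0759]), np.float64(0.001416193188200744)) [ 0.4848 -0.2159  0.07  ]
orange (array([ 0.498 , -0.2634,  0.0771]), np.float64(0.0023029429665295787))
tip (array([ 0.5491, -0.0478,  0.1316]), np.float64(0.004999217682486114))
```

Request:
step_arm([
  [0.1, -0.3, 0.12, 0, 0, -0.31],
  [0.1, -0.3, 0.12, 0, 0, -0.31],
  [0.1, -0.3, 0.12, 0, 0, -0.31],
  [0.1, -0.3, 0.12, 0, 0, -0.31],
  [0.1, -0.3, 0.12, 0, 0, -0.31],
], jaw=1, squeeze=40)

```text
clock: 0.52
tcp_pos: [0.347, 0.4286, 0.3178]
orientation: [1.602, 2.702, -0.001]
contact_force: [1.0, 0.6, -0.3]
grip_width: 0.0257
gripper_force: 0.0
```

```bash
cat > go.py <<'E'
# usage: go.py x y z  thetaY alpha  -> remaining delta in units; thetaY: desired angle of tool y (about z), alpha tilt about xhat(thr)
import sys; from h import *
from scipy.spatial.transform import Rotation as R
o=r.get_obs(); a=[float(v) for v in sys.argv[1:]]
if len(a)==5:
    cy,al=a[3:]; th=.16
    best=None
    for f in (0,np.pi):
        c=cy+f; M=np.c_[[np.sin(c),-np.cos(c),0],[np.cos(c),np.sin(c),0],[0,0,-1]]
        if np.linalg.det(M)<0: M[:,0]*=-1
        D=(R.from_rotvec(al*np.array([np.cos(th),np.sin(th),0]))*R.from_matrix(M)*R.from_rotvec(o["orientation"]).inv()).as_rotvec()/np.pi
        if best is None or np.linalg.norm(D)<np.linalg.norm(best): best=D
    print("delta",np.round((np.array(a[:3])-o["tcp_pos"])/.6,4),np.round(best,4))
print("t",o["clock"],"tcp",np.round(o["tcp_pos"],4),"j",np.round(o["joints"],2),"F",np.round(o["contact_force"],1),"M",np.round(o["moment"],2),o["grip_width"],o["gripper_force"])
E
python3 go.py 0.544 -0.034 0.3 0.16 0.7; python3 -c "
from h import *
for p in((306,218.5),(310,217.6),(300,219.8),(296,220.4)): print(at('top',p,.125))"
```

```text
delta [ 0.3284 -0.771  -0.0297] [ 0.2119  0.0725 -0.104 ]
t 0.5167 tcp [0.347  0.4286 0.3178] j [-1.16  0.21  0.19  1.77 -0.04  1.16 -0.46] F [ 1.   0.6 -0.3] M [ 0.01 -0.    0.02] 0.025721558792284847 0.0
[ 0.54472076 -0.02694438  0.125     ]
[ 0.54725104 -0.0397303   0.125     ]
[ 0.54109135 -0.00779384  0.125     ]
[0.53953248 0.0049446  0.125     ]
```

Request:
step_arm([
  [0.328, -0.77, -0.02, 0.212, 0.072, -0.104],
  [0.328, -0.77, -0.02, 0.212, 0.072, -0.104],
  [0.328, -0.77, -0.02, 0.212, 0.072, -0.104],
  [0.328, -0.77, -0.02, 0.212, 0.072, -0.104],
  [0.328, -0.77, -0.02, 0.212, 0.072, -0.104],
])

```text
clock: 0.93
tcp_pos: [0.4286, 0.2381, 0.314]
orientation: [-1.65, -2.093, -0.518]
contact_force: [1.4, 0.1, -0.4]
grip_width: -0.0001
gripper_force: 0.0
```

```bash
python3 go.py 0.544 -0.034 0.3 0.16 0.7
```

```text
delta [ 0.1923 -0.4535 -0.0233] [ 0.0386  0.0172 -0.0206]
t 0.9333 tcp [0.4286 0.2381 0.314 ] j [-0.67  0.1   0.42  2.04 -0.71  1.08  0.34] F [ 1.4  0.1 -0.4] M [-0.61 -0.07  0.01] -0.0001479982587793668 0.0
```

Request:
step_arm([
  [0.1923, -0.4535, -0.0233, 0.0386, 0.0172, -0.0206],
  [0.1923, -0.4535, -0.0233, 0.0386, 0.0172, -0.0206],
  [0.1923, -0.4535, -0.0233, 0.0386, 0.0172, -0.0206],
  [0.1923, -0.4535, -0.0233, 0.0386, 0.0172, -0.0206],
  [0.1923, -0.4535, -0.0233, 0.0386, 0.0172, -0.0206],
])

```text
clock: 1.35
tcp_pos: [0.5091, 0.0462, 0.3022]
orientation: [-1.649, -1.94, -0.59]
contact_force: [1.3, 0.1, -0.0]
grip_width: -0.0
gripper_force: 0.0
```

```bash
python3 go.py 0.544 -0.034 0.1626 0.16 0.7
```

```text
delta [ 0.0582 -0.1337 -0.2326] [ 0.0023 -0.0014 -0.0013]
t 1.35 tcp [0.5091 0.0462 0.3022] j [-0.31  0.35  0.59  1.87 -0.81  1.43  0.76] F [ 1.3  0.1 -0. ] M [-0.7  -0.17 -0.02] -1.0907302120624604e-05 0.0
```

Request:
step_arm([
  [0.058, -0.134, 0, 0, 0, 0],
  [0.058, -0.134, 0, 0, 0, 0],
  [0.058, -0.134, 0, 0, 0, 0],
  [0.058, -0.134, -0.07, 0, 0, 0],
  [0.058, -0.134, -0.13, 0, 0, 0],
])

```text
clock: 1.77
tcp_pos: [0.5448, -0.0336, 0.2239]
orientation: [-1.651, -1.944, -0.593]
contact_force: [0.1, 1.1, -0.8]
grip_width: 0.0002
gripper_force: 0.0
```

```bash
python3 go.py 0.544 -0.034 0.1626 0.16 0.7; python3 -c "
from h import *
cv2.imwrite('pics/s2.png',cv2.resize(eyes.grab_frame('scene')[110:220,250:400,::-1],None,fx=4,fy=4,interpolation=2))"
```

```text
delta [-0.0013 -0.0007 -0.1022] [ 0.0029 -0.0001 -0.001 ]
t 1.7667 tcp [ 0.5448 -0.0336  0.2239] j [-0.15  0.55  0.59  1.8  -0.85  1.44  0.97] F [ 0.1  1.1 -0.8] M [-0.68 -0.13 -0.03] 0.00017675869178124706 0.0
```

View pics/s2.png

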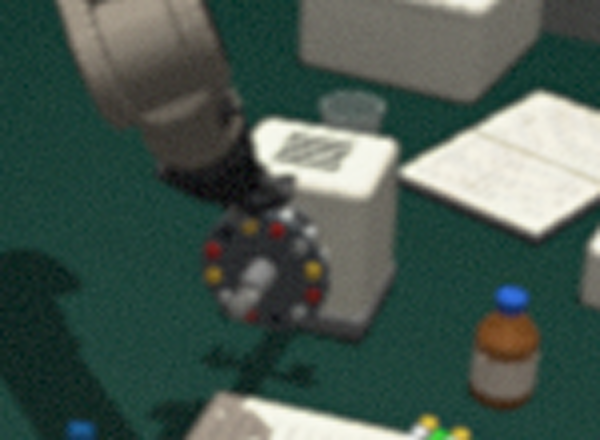

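The gripper is tilted above and in front of the disc, centred on the shaft, and nothing is in the way. I'll lower it.

Request:
step_arm([
  [0, 0, -0.05, 0, 0, 0],
  [0, 0, -0.09, 0, 0, 0],
  [0, 0, -0.102, 0, 0, 0],
  [-0.002, 0.012, -0.102, 0, 0, 0],
  [-0.003, 0.018, -0.102, 0, 0, 0],
])

```text
clock: 2.23
tcp_pos: [0.5421, -0.0202, 0.1643]
orientation: [-1.647, -1.941, -0.591]
contact_force: [-0.5, -0.1, 0.7]
grip_width: -0.0002
gripper_force: 0.0
```

```bash
python3 go.py
```

```text
t 2.2333 tcp [ 0.5421 -0.0202  0.1643] j [-0.14  0.62  0.55  1.85 -0.91  1.36  1.04] F [-0.5 -0.1  0.7] M [-0.67 -0.11 -0.06] -0.00020312299081169685 0.0
```

Request:
step_arm([
  [-0.0008, 0.005, 0, 0, 0, 0],
  [-0.0016, 0.01, 0, 0, 0, 0],
  [-0.0024, 0.015, 0, 0, 0, 0],
  [-0.0032, 0.02, 0, 0, 0, 0],
  [-0.004, 0.025, 0, 0, 0, 0],
])

```text
clock: 2.65
tcp_pos: [0.5397, -0.0059, 0.1639]
orientation: [-1.648, -1.942, -0.591]
contact_force: [0.2, -0.2, 0.2]
grip_width: -0.0002
gripper_force: 0.0
```

Request:
step_arm([
  [-0.0004, 0.0025, 0, 0, 0, 0],
  [-0.0008, 0.005, 0, 0, 0, 0],
  [-0.0012, 0.0075, 0, 0, 0, 0],
  [-0.0016, 0.01, 0, 0, 0, 0],
  [-0.002, 0.0125, 0, 0, 0, 0],
])

```text
clock: 3.07
tcp_pos: [0.5383, 0.0013, 0.1632]
orientation: [-1.648, -1.941, -0.59]
contact_force: [-0.2, 0.1, -0.6]
grip_width: 0.0001
gripper_force: 0.0
```

Request:
step_arm([
  [-0.0004, 0.0025, 0, 0, 0, 0],
  [-0.0008, 0.005, 0, 0, 0, 0],
  [-0.0012, 0.0075, 0, 0, 0, 0],
  [-0.0016, 0.01, 0, 0, 0, 0],
  [-0.002, 0.0125, 0, 0, 0, 0],
])

```text
clock: 3.48
tcp_pos: [0.5372, 0.0082, 0.1632]
orientation: [-1.65, -1.942, -0.59]
contact_force: [-1.1, -3.8, -0.8]
grip_width: 0.0003
gripper_force: 1.6
```

Request:
step_arm([
  [-0.0004, 0.0025, 0, 0, 0, 0],
  [-0.0008, 0.005, 0, 0, 0, 0],
  [-0.0012, 0.0075, 0, 0, 0, 0],
  [-0.0016, 0.01, 0, 0, 0, 0],
  [-0.002, 0.0125, 0, 0, 0, 0],
])

```text
clock: 3.9
tcp_pos: [0.5359, 0.0164, 0.1632]
orientation: [-1.648, -1.941, -0.59]
contact_force: [0.9, -3.4, -0.8]
grip_width: 0.0003
gripper_force: 1.6
```

Request:
step_arm([
  [-0.0003, 0.0017, 0, 0, 0, 0],
  [-0.0006, 0.0034, 0, 0, 0, 0],
  [-0.0009, 0.0051, 0, 0, 0, 0],
  [-0.0012, 0.0068, 0, 0, 0, 0],
  [-0.0014, 0.0085, 0, 0, 0, 0],
])

```text
clock: 4.32
tcp_pos: [0.5351, 0.0215, 0.1632]
orientation: [-1.648, -1.941, -0.59]
contact_force: [0.6, -3.9, 0.0]
grip_width: 0.0003
gripper_force: 1.6
```

Request:
step_arm([
  [-0.0003, 0.0017, 0, 0, 0, 0],
  [-0.0006, 0.0034, 0, 0, 0, 0],
  [-0.0009, 0.0051, 0, 0, 0, 0],
])

```text
clock: 4.57
tcp_pos: [0.5346, 0.0245, 0.1632]
orientation: [-1.648, -1.941, -0.59]
contact_force: [0.7, -2.1, -0.8]
grip_width: -0.0
gripper_force: 1.6
```

Request:
step_arm([
  [-0.0003, 0.0017, 0, 0, 0, 0],
  [-0.0006, 0.0034, 0, 0, 0, 0],
  [-0.0009, 0.0051, 0, 0, 0, 0],
])

```text
clock: 4.82
tcp_pos: [0.5341, 0.0276, 0.1633]
orientation: [-1.648, -1.941, -0.59]
contact_force: [0.9, -3.0, -1.1]
grip_width: 0.0001
gripper_force: 1.6
```

Request:
step_arm([
  [-0.0001, 0.0008, 0, 0, 0, 0],
  [-0.0003, 0.0017, 0, 0, 0, 0],
  [-0.0005, 0.0029, 0, 0, 0, 0],
])

```text
clock: 5.07
tcp_pos: [0.5338, 0.0293, 0.1633]
orientation: [-1.648, -1.941, -0.59]
contact_force: [0.3, -2.6, -1.6]
grip_width: -0.0001
gripper_force: 1.6
```

Request:
step_arm([
  [-0.0001, 0.0008, 0, 0, 0, 0],
  [-0.0003, 0.0017, 0, 0, 0, 0],
  [-0.0004, 0.0025, 0, 0, 0, 0],
])

```text
clock: 5.32
tcp_pos: [0.5336, 0.0302, 0.1632]
orientation: [-1.649, -1.942, -0.59]
contact_force: [1.3, -6.2, -0.4]
grip_width: -0.0003
gripper_force: 3.0
```

Request:
step_arm([
  [-0.0001, 0.0007, 0, 0, 0, 0],
  [-0.0001, 0.0007, 0, 0, 0, 0],
  [-0.0001, 0.0007, 0, 0, 0, 0],
])

```text
clock: 5.57
tcp_pos: [0.5336, 0.0302, 0.1633]
orientation: [-1.65, -1.942, -0.59]
contact_force: [1.0, -5.7, -0.8]
grip_width: -0.0002
gripper_force: 2.9
```

Request:
step_arm([
  [-0.0001, 0.0009, 0, 0, 0, 0],
  [-0.0001, 0.0009, 0, 0, 0, 0],
  [-0.0001, 0.0009, 0, 0, 0, 0],
])

```text
clock: 5.82
tcp_pos: [0.5336, 0.0303, 0.1633]
orientation: [-1.651, -1.942, -0.59]
contact_force: [0.5, -6.8, -0.1]
grip_width: -0.0002
gripper_force: 3.6
```

```bash
python3 go.py
```

```text
t 5.8167 tcp [0.5336 0.0303 0.1633] j [-0.22  0.58  0.54  1.91 -0.94  1.3   1.  ] F [ 0.5 -6.8 -0.1] M [-1.85 -0.33 -0.05] -0.0001651310220634627 3.560928488150239
```

The carousel is against a hard stop at about 7 N after roughly 22 mm of travel, so it is home. I'll back off and lift.

Request:
step_arm([
  [0.003, -0.02, 0, 0, 0, 0],
  [0.0075, -0.047, 0, 0, 0, 0],
  [0.012, -0.07, 0.05, 0, 0, 0],
  [0.012, -0.07, 0.11, 0, 0, 0],
  [0.012, -0.1, 0.17, 0, 0, 0],
])

```text
clock: 6.23
tcp_pos: [0.5399, -0.0267, 0.2661]
orientation: [-1.643, -1.939, -0.588]
contact_force: [1.0, -0.1, -0.8]
grip_width: -0.0001
gripper_force: 0.0
```

```bash
python3 go.py 0.4845 -0.2155 0.2 1.77 0
```

```text
delta [-0.0923 -0.3146 -0.1102] [-0.2029  0.1362 -0.4675]
t 6.2333 tcp [ 0.5399 -0.0267  0.2661] j [-0.17  0.49  0.6   1.78 -0.82  1.5   0.9 ] F [ 1.  -0.1 -0.8] M [-0.69 -0.19 -0.09] -0.00011106894741180884 0.0
```

Request:
step_arm([
  [-0.0923, -0.3146, -0.06, -0.2029, 0.1362, -0.4675],
  [-0.0923, -0.3146, -0.06, -0.2029, 0.1362, -0.4675],
  [-0.0923, -0.3146, -0.06, -0.2029, 0.1362, -0.4675],
  [-0.0923, -0.3146, -0.06, -0.2029, 0.1362, -0.4675],
  [-0.0923, -0.3146, -0.06, -0.2029, 0.1362, -0.4675],
], jaw=0.57)

```text
clock: 6.65
tcp_pos: [0.483, -0.221, 0.2294]
orientation: [-2.341, -1.469, -0.41]
contact_force: [0.1, -0.3, -0.4]
grip_width: 0.0367
gripper_force: 0.0
```

```bash
python3 go.py 0.4845 -0.2155 0.2 1.77 0
```

```text
delta [ 0.0024  0.0091 -0.049 ] [-0.1238  0.0843 -0.2882]
t 6.65 tcp [ 0.483  -0.221   0.2294] j [-0.07  0.5   0.84  1.86 -0.75  1.34  0.64] F [ 0.1 -0.3 -0.4] M [-0.44  0.06 -0.01] 0.03669436960699974 0.0
```

Request:
step_arm([
  [0.0024, 0.0091, 0, -0.1238, 0.0843, -0.2882],
  [0.0024, 0.0091, 0, -0.1238, 0.0843, -0.2882],
  [0.0024, 0.0091, 0, -0.1238, 0.0843, -0.2882],
  [0.0024, 0.0091, 0, -0.1238, 0.0843, -0.2882],
  [0.0024, 0.0091, 0, -0.1238, 0.0843, -0.2882],
])

```text
clock: 7.07
tcp_pos: [0.4858, -0.2124, 0.2297]
orientation: [-2.882, -0.817, -0.176]
contact_force: [0.2, -0.3, -0.8]
grip_width: 0.0368
gripper_force: 0.0
```

Request:
step_arm([
  [0, 0, 0, -0.0472, 0.0321, -0.11],
  [0, 0, 0, -0.0472, 0.0321, -0.11],
  [0, 0, 0, -0.0472, 0.0321, -0.11],
  [0, 0, 0, -0.0472, 0.0321, -0.11],
])

```text
clock: 7.4
tcp_pos: [0.4876, -0.2097, 0.2289]
orientation: [-3.12, -0.334, -0.0]
contact_force: [0.0, 0.7, -0.6]
grip_width: 0.0366
gripper_force: 0.0
```

```bash
python3 go.py 0.4845 -0.2155 0.14 1.77 0;  python3 -c "
from h import *
for n,(a,b,c,d) in dict(top=(205,265,335,405),scene=(190,260,230,300)).items():
  f=eyes.grab_frame(n)[:,:,::-1]; cv2.imwrite(f'pics/{n}3.png',f)
  cv2.imwrite(f'pics/{n}3c.png',cv2.resize(f[a:b,c:d],None,fx=5,fy=5,interpolation=2))
a,b=cv2.imread('pics/top3c.png'),cv2.imread('pics/scene3c.png'); a=cv2.copyMakeBorder(a,0,50,0,10,0); cv2.imwrite('pics/c3.png',np.hstack([a,b]))
"
```

```text
delta [-0.0052 -0.0097 -0.1482] [-0.0012 -0.0001 -0.0044]
t 7.4 tcp [ 0.4876 -0.2097  0.2289] j [-0.63  0.56  1.29  1.97 -0.62  1.09 -0.43] F [ 0.   0.7 -0.6] M [ 0.02 -0.04 -0.06] 0.03662571559180451 0.0
```

View pics/c3.png

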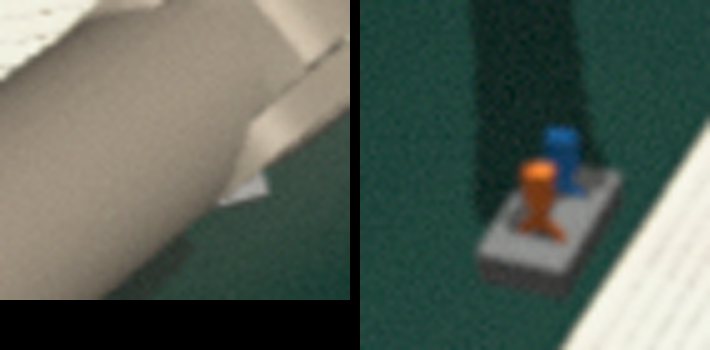

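The top view is blocked by the arm. The scene view shows both clips standing undisturbed, with the gripper above them. I'll descend over the blue grip.

Request:
step_arm([
  [-0.0052, -0.0097, -0.03, 0, 0, -0.0044],
  [-0.0052, -0.0097, -0.08, 0, 0, -0.0044],
  [-0.0052, -0.0097, -0.14, 0, 0, -0.0044],
  [-0.0052, -0.0097, -0.18, 0, 0, -0.0044],
  [-0.0052, -0.0097, -0.2, 0, 0, -0.0044],
])

```text
clock: 7.92
tcp_pos: [0.4814, -0.2175, 0.1069]
orientation: [-3.117, -0.312, -0.002]
contact_force: [-0.5, 0.3, -0.2]
grip_width: 0.0369
gripper_force: 0.0
```

```bash
python3 go.py 0.4845 -0.2155 0.06 1.77 0
```

```text
delta [ 0.0051  0.0034 -0.0782] [-0.0028  0.0001 -0.0001]
t 7.9167 tcp [ 0.4814 -0.2175  0.1069] j [-0.45  0.69  1.06  2.07 -0.81  0.88 -0.29] F [-0.5  0.3 -0.2] M [ 0.   -0.05 -0.01] 0.036920803600510664 0.0
```

Request:
step_arm([
  [0.004, 0.003, 0, 0, 0, 0],
  [0.004, 0.003, 0, 0, 0, 0],
])

```text
clock: 8.08
tcp_pos: [0.4862, -0.2163, 0.1099]
orientation: [-3.12, -0.311, -0.007]
contact_force: [0.2, 0.5, 1.0]
grip_width: 0.0367
gripper_force: 0.0
```

```bash
python3 go.py 0.4845 -0.2155 0.06 1.77 0
```

```text
delta [-0.0028  0.0013 -0.0832] [-0.002   0.0011  0.0001]
t 8.0833 tcp [ 0.4862 -0.2163  0.1099] j [-0.46  0.69  1.06  2.06 -0.81  0.89 -0.3 ] F [0.2 0.5 1. ] M [-0.11 -0.05  0.03] 0.036718184876216024 0.0
```

Request:
step_arm([
  [-0.003, 0.001, -0.03, 0, 0, 0],
  [-0.003, 0.001, -0.05, 0, 0, 0],
  [-0.003, 0.001, -0.065, 0, 0, 0],
  [-0.003, 0.001, -0.075, 0, 0, 0],
  [-0.003, 0.001, -0.075, 0, 0, 0],
])

```text
clock: 8.5
tcp_pos: [0.4839, -0.2148, 0.0637]
orientation: [-3.12, -0.312, -0.004]
contact_force: [0.1, 0.1, 0.3]
grip_width: 0.0368
gripper_force: 0.0
```

```bash
python3 go.py 0.4845 -0.2155 0.06 1.77 0
```

```text
delta [ 0.001  -0.0012 -0.0062] [-0.0019  0.0007 -0.0001]
t 8.5 tcp [ 0.4839 -0.2148  0.0637] j [-0.4   0.74  0.98  2.09 -0.89  0.81 -0.24] F [0.1 0.1 0.3] M [-0.06  0.02  0.04] 0.03675334024219415 0.0
```

Request:
step_arm([
  [0.001, -0.001, -0.006, 0, 0, 0],
  [0.001, -0.001, -0.006, 0, 0, 0],
  [0.001, -0.001, -0.006, 0, 0, 0],
  [0.001, -0.001, -0.006, 0, 0, 0],
  [0.001, -0.001, -0.006, 0, 0, 0],
], jaw=1, squeeze=40)

```text
clock: 8.92
tcp_pos: [0.4849, -0.2156, 0.061]
orientation: [-3.121, -0.312, -0.006]
contact_force: [-0.5, 0.3, -0.2]
grip_width: 0.0111
gripper_force: 42.4
```

Request:
step_arm([
  [0, 0, 0, 0, 0, 0],
  [0, 0, 0, 0, 0, 0],
])

```text
clock: 9.08
tcp_pos: [0.4848, -0.2156, 0.0609]
orientation: [-3.121, -0.312, -0.006]
contact_force: [-0.3, 0.7, 0.7]
grip_width: 0.0112
gripper_force: 42.4
```

```bash
python3 go.py 0.4845 -0.2155 0.06 1.77 0
```

```text
delta [-0.0005  0.0002 -0.0014] [-0.0017  0.0011  0.    ]
t 9.0833 tcp [ 0.4848 -0.2156  0.0609] j [-0.4   0.75  0.97  2.08 -0.9   0.81 -0.23] F [-0.3  0.7  0.7] M [-0.08  0.    0.01] 0.011198509146264978 42.398462891578674
```

Request:
step_arm([
  [0, 0, 0.02, 0, 0, 0],
  [0, 0, 0.06, 0, 0, 0],
  [0, 0, 0.12, 0, 0, 0],
  [0, 0, 0.19, 0, 0, 0],
  [0, 0, 0.26, 0, 0, 0],
])

```text
clock: 9.5
tcp_pos: [0.4836, -0.2157, 0.2181]
orientation: [-3.121, -0.309, -0.003]
contact_force: [1.5, -0.2, 0.3]
grip_width: 0.011
gripper_force: 42.4
```

```bash
python3 go.py 0.541 -0.008 0.285 1.731 0
```

```text
delta [0.0957 0.3461 0.1116] [-0.0018  0.0005 -0.0119]
t 9.5 tcp [ 0.4836 -0.2157  0.2181] j [-0.6   0.57  1.26  1.98 -0.63  1.07 -0.42] F [ 1.5 -0.2  0.3] M [ 0.   -0.07 -0.02] 0.01103365925667994 42.42418885231018
```

Request:
step_arm([
  [0, 0.02, 0.06, 0, 0, -0.012],
  [0.02, 0.08, 0.11, 0, 0, -0.012],
  [0.04, 0.15, 0.11, 0, 0, -0.012],
  [0.06, 0.21, 0.11, 0, 0, -0.012],
  [0.075, 0.27, 0.11, 0, 0, -0.012],
])

```text
clock: 9.92
tcp_pos: [0.5302, -0.0519, 0.2837]
orientation: [-3.125, -0.252, -0.009]
contact_force: [1.2, -0.3, -0.8]
grip_width: 0.0116
gripper_force: 42.4
```

```bash
python3 go.py 0.541 -0.008 0.285 1.731 0
```

```text
delta [0.018  0.0731 0.0022] [-0.0021  0.0016 -0.0001]
t 9.9167 tcp [ 0.5302 -0.0519  0.2837] j [-1.01  0.54  1.4   1.9  -0.58  1.2  -0.81] F [ 1.2 -0.3 -0.8] M [-0.05 -0.06 -0.02] 0.011554154595016517 42.41896033287048
```

Request:
step_arm([
  [0, 0, -0.04, 0, 0, 0],
  [0, 0, -0.09, 0, 0, 0],
  [0, 0, -0.13, 0, 0, 0],
  [0, 0, -0.13, 0, 0, 0],
])

```text
clock: 10.25
tcp_pos: [0.5269, -0.0523, 0.201]
orientation: [-3.125, -0.253, 0.004]
contact_force: [-0.9, 0.1, -0.5]
grip_width: 0.0114
gripper_force: 42.4
```

```bash
python3 go.py 0.541 -0.008 0.2 1.731 0
```

```text
delta [ 0.0234  0.0739 -0.0017] [-0.002  -0.0011 -0.0005]
t 10.25 tcp [ 0.5269 -0.0523  0.201 ] j [-0.91  0.61  1.26  2.   -0.68  1.06 -0.73] F [-0.9  0.1 -0.5] M [0.01 0.09 0.02] 0.011355103781142394 42.44276583194733
```

Request:
step_arm([
  [0.0234, 0.02, 0, 0, 0, 0],
  [0.0234, 0.045, 0, 0, 0, 0],
  [0.0234, 0.065, 0, 0, 0, 0],
  [0.0234, 0.072, 0, 0, 0, 0],
  [0.0234, 0.072, 0, 0, 0, 0],
])

```text
clock: 10.67
tcp_pos: [0.5438, -0.0093, 0.2048]
orientation: [-3.126, -0.256, -0.006]
contact_force: [-0.2, -0.1, -0.8]
grip_width: 0.0114
gripper_force: 42.4
```

```bash
python3 go.py 0.541 -0.008 0.186 1.731 0; python3 -c "
from h import *
f=eyes.grab_frame('scene')[:,:,::-1]; g=eyes.grab_frame('top')[:,:,::-1]
a=cv2.resize(f[130:200,280:350],None,fx=6,fy=6,interpolation=2);b=cv2.resize(g[190:260,255:315],None,fx=6,fy=6,interpolation=2);cv2.imwrite('pics/c4.png',np.hstack([a,b]))"
```

```text
delta [-0.0047  0.0022 -0.0313] [-0.0018  0.0011 -0.0009]
t 10.6667 tcp [ 0.5438 -0.0093  0.2048] j [-0.98  0.63  1.27  1.96 -0.7   1.08 -0.81] F [-0.2 -0.1 -0.8] M [0.01 0.05 0.02] 0.011399846256337503 42.4428516626358
```

View pics/c4.png

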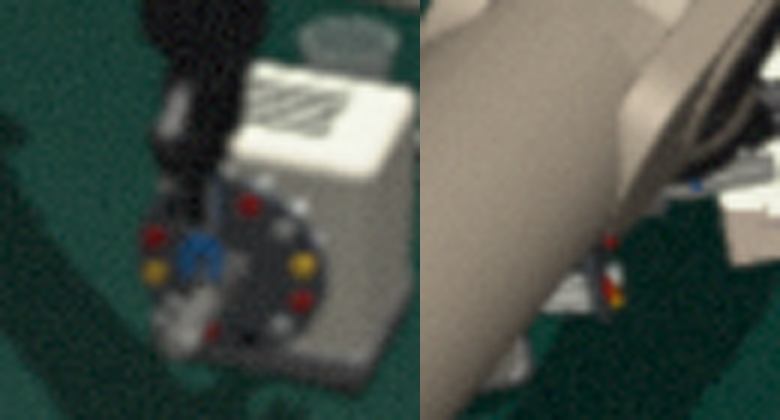

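The clip hangs upright with its gap down, C at about (200,258) in the left crop, just above the shaft beyond the sleeve. I'll lower it to just above touching, then feel for the sleeve end.

Request:
step_arm([
  [-0.002, 0, -0.01, 0, 0, 0],
  [-0.0047, 0, -0.02, 0, 0, 0],
  [-0.0047, 0, -0.028, 0, 0, 0],
  [-0.0047, 0, -0.028, 0, 0, 0],
])

```text
clock: 11.1
tcp_pos: [0.5405, -0.0107, 0.1863]
orientation: [-3.126, -0.251, -0.004]
contact_force: [0.3, 0.4, -0.7]
grip_width: 0.0113
gripper_force: 42.4
```

```bash
python3 go.py 0.5405 -0.005 0.1867 1.731 0
```

```text
delta [0.     0.0095 0.0007] [-0.0017  0.0008 -0.0001]
t 11.1 tcp [ 0.5405 -0.0107  0.1863] j [-0.96  0.65  1.24  1.99 -0.73  1.04 -0.79] F [ 0.3  0.4 -0.7] M [-0.05 -0.12 -0.03] 0.011311922498362506 42.426888942718506
```

Request:
step_arm([
  [-0.0005, 0.003, 0, 0, 0, 0],
  [-0.001, 0.006, 0, 0, 0, 0],
  [-0.0015, 0.009, 0, 0, 0, 0],
  [-0.002, 0.0125, 0, 0, 0, 0],
  [-0.0027, 0.0165, 0, 0, 0, 0],
])

```text
clock: 11.52
tcp_pos: [0.5393, -0.0002, 0.1873]
orientation: [-3.126, -0.253, -0.006]
contact_force: [-0.8, -0.2, -0.3]
grip_width: 0.0114
gripper_force: 42.4
```

Request:
step_arm([
  [-0.0002, 0.001, 0, 0, 0, 0],
  [-0.0003, 0.002, 0, 0, 0, 0],
  [-0.0005, 0.003, 0, 0, 0, 0],
  [-0.0005, 0.003, 0, 0, 0, 0],
])

```text
clock: 11.85
tcp_pos: [0.539, 0.0014, 0.1872]
orientation: [-3.126, -0.253, -0.006]
contact_force: [-0.2, 0.3, -0.4]
grip_width: 0.0114
gripper_force: 42.4
```

Request:
step_arm([
  [-0.0002, 0.001, 0, 0, 0, 0],
  [-0.0003, 0.002, 0, 0, 0, 0],
  [-0.0005, 0.003, 0, 0, 0, 0],
  [-0.0005, 0.003, 0, 0, 0, 0],
])

```text
clock: 12.18
tcp_pos: [0.5387, 0.0032, 0.1872]
orientation: [-3.126, -0.253, -0.006]
contact_force: [-0.4, 0.5, -0.7]
grip_width: 0.0118
gripper_force: 42.4
```

```bash
python3 go.py 0.5405 0.006 0.1867 1.731 0
```

```text
delta [ 0.0031  0.0046 -0.0008] [-0.0017  0.001  -0.0004]
t 12.1833 tcp [0.5387 0.0032 0.1872] j [-0.99  0.65  1.25  1.99 -0.73  1.05 -0.81] F [-0.4  0.5 -0.7] M [ 0.01 -0.04  0.01] 0.0117764762447135 42.41513013839722
```

Request:
step_arm([
  [-0.0002, 0.001, 0, 0, 0, 0],
  [-0.0003, 0.002, 0, 0, 0, 0],
  [-0.0003, 0.002, 0, 0, 0, 0],
])

```text
clock: 12.43
tcp_pos: [0.5385, 0.0045, 0.1872]
orientation: [-3.126, -0.253, -0.006]
contact_force: [1.1, -0.5, -0.2]
grip_width: 0.0113
gripper_force: 42.4
```

Request:
step_arm([
  [-0.0002, 0.001, 0, 0, 0, 0],
  [-0.0003, 0.002, 0, 0, 0, 0],
  [-0.0003, 0.002, 0, 0, 0, 0],
])

```text
clock: 12.68
tcp_pos: [0.5383, 0.0053, 0.1873]
orientation: [-3.127, -0.253, -0.006]
contact_force: [1.0, -1.1, -1.4]
grip_width: 0.0113
gripper_force: 42.4
```

Request:
step_arm([
  [-0.0002, 0.001, 0, 0, 0, 0],
  [-0.0003, 0.002, 0, 0, 0, 0],
  [-0.0003, 0.002, 0, 0, 0, 0],
])

```text
clock: 12.93
tcp_pos: [0.5382, 0.0057, 0.1873]
orientation: [-3.128, -0.252, -0.007]
contact_force: [1.0, -4.6, -2.6]
grip_width: 0.012
gripper_force: 42.1
```

Request:
step_arm([
  [-0.0002, 0.001, 0, 0, 0, 0],
  [-0.0003, 0.002, 0, 0, 0, 0],
  [-0.0003, 0.002, 0, 0, 0, 0],
])

```text
clock: 13.18
tcp_pos: [0.5381, 0.0059, 0.1874]
orientation: [-3.13, -0.251, -0.007]
contact_force: [2.0, -7.5, -3.8]
grip_width: 0.0112
gripper_force: 42.1
```

Request:
step_arm([
  [0.0008, -0.0072, 0, 0, 0, 0],
  [0.0008, -0.0072, 0, 0, 0, 0],
  [0.0008, -0.0072, 0, 0, 0, 0],
])

```text
clock: 13.43
tcp_pos: [0.5384, 0.0042, 0.1872]
orientation: [-3.125, -0.253, -0.005]
contact_force: [-0.7, 0.2, -0.9]
grip_width: 0.0115
gripper_force: 42.4
```

```bash
python3 go.py 0.5388 0.0037 0.1867 1.731 0
```

```text
delta [ 0.0007 -0.0009 -0.0008] [-0.0022  0.0009 -0.0004]
t 13.4333 tcp [0.5384 0.0042 0.1872] j [-0.99  0.65  1.25  1.99 -0.73  1.05 -0.81] F [-0.7  0.2 -0.9] M [-0.01  0.02 -0.02] 0.011458661954639003 42.42687284946442
```

Request:
step_arm([
  [0.0005, -0.0008, -0.0015, 0, 0, 0],
  [0.0005, -0.0008, -0.003, 0, 0, 0],
  [0.0005, -0.0008, -0.0045, 0, 0, 0],
  [0.0005, -0.0008, -0.0045, 0, 0, 0],
])

```text
clock: 13.77
tcp_pos: [0.5389, 0.0035, 0.1844]
orientation: [-3.126, -0.253, -0.006]
contact_force: [0.3, 1.6, -0.8]
grip_width: 0.0119
gripper_force: 42.4
```

Request:
step_arm([
  [0, 0, -0.0012, 0, 0, 0],
  [0, 0, -0.0025, 0, 0, 0],
  [0, 0, -0.0025, 0, 0, 0],
])

```text
clock: 14.02
tcp_pos: [0.5391, 0.0032, 0.1831]
orientation: [-3.126, -0.253, -0.007]
contact_force: [-0.1, 0.6, 0.4]
grip_width: 0.0114
gripper_force: 42.6
```

```bash
python3 go.py 0.5388 0.0037 0.1659 1.731 0
```

```text
delta [-0.0005  0.0008 -0.0287] [-0.0017  0.0012 -0.0004]
t 14.0167 tcp [0.5391 0.0032 0.1831] j [-0.99  0.65  1.24  2.   -0.74  1.04 -0.81] F [-0.1  0.6  0.4] M [ 0.06 -0.36  0.04] 0.01139559063469282 42.59012460708618
```

Request:
step_arm([
  [0, 0.0005, -0.001, 0, 0, 0],
  [0, 0.0005, -0.0012, 0, 0, 0],
  [0, 0.0005, -0.0012, 0, 0, 0],
])

```text
clock: 14.27
tcp_pos: [0.5391, 0.0034, 0.1825]
orientation: [-3.126, -0.253, -0.007]
contact_force: [1.9, -0.1, 2.0]
grip_width: 0.0117
gripper_force: 42.6
```

```bash
python3 go.py
```

```text
t 14.2667 tcp [0.5391 0.0034 0.1825] j [-0.99  0.65  1.24  2.   -0.74  1.04 -0.81] F [ 1.9 -0.1  2. ] M [ 0.   -0.47 -0.02] 0.011659494424157287 42.634888887405396
```

Request:
step_arm([
  [0, 0, -0.001, 0, 0, 0],
  [0, 0, -0.0012, 0, 0, 0],
  [0, 0, -0.0012, 0, 0, 0],
])

```text
clock: 14.52
tcp_pos: [0.5391, 0.0034, 0.1818]
orientation: [-3.126, -0.253, -0.007]
contact_force: [2.7, 0.3, 2.9]
grip_width: 0.0116
gripper_force: 42.8
```

```bash
python3 go.py
```

```text
t 14.5167 tcp [0.5391 0.0034 0.1818] j [-0.99  0.65  1.24  2.   -0.74  1.04 -0.8 ] F [2.7 0.3 2.9] M [ 0.08 -0.7   0.02] 0.011587772627085047 42.77809202671051
```

One lip is touching and being pushed towards +x, so the clip sits too far towards -x. I'll shift it along the force.

Request:
step_arm([
  [0.001, 0.0001, 0, 0, 0, 0],
  [0.0017, 0.0003, 0, 0, 0, 0],
  [0.0017, 0.0003, 0, 0, 0, 0],
])

```text
clock: 14.77
tcp_pos: [0.5397, 0.0036, 0.1815]
orientation: [-3.126, -0.253, -0.005]
contact_force: [1.7, 0.2, 1.5]
grip_width: 0.0112
gripper_force: 42.8
```

```bash
python3 go.py
```

```text
t 14.7667 tcp [0.5397 0.0036 0.1815] j [-0.98  0.65  1.23  1.99 -0.74  1.04 -0.81] F [1.7 0.2 1.5] M [-0.01 -0.52 -0.03] 0.011182438734742742 42.754366993904114
```

Request:
step_arm([
  [0.001, 0.0001, 0, 0, 0, 0],
  [0.0013, 0.0002, 0, 0, 0, 0],
  [0.0013, 0.0002, 0, 0, 0, 0],
])

```text
clock: 15.02
tcp_pos: [0.5402, 0.0036, 0.1814]
orientation: [-3.126, -0.252, -0.004]
contact_force: [0.5, -0.8, 2.5]
grip_width: 0.0115
gripper_force: 42.7
```

```bash
python3 go.py
```

```text
t 15.0167 tcp [0.5402 0.0036 0.1814] j [-0.98  0.65  1.23  1.99 -0.74  1.04 -0.81] F [ 0.5 -0.8  2.5] M [-0.06 -0.27 -0.  ] 0.011472783286835497 42.71680176258087
```

Request:
step_arm([
  [0.001, 0.0001, 0, 0, 0, 0],
  [0.0013, 0.0002, 0, 0, 0, 0],
  [0.0013, 0.0002, 0, 0, 0, 0],
])

```text
clock: 15.27
tcp_pos: [0.5407, 0.0038, 0.1813]
orientation: [-3.126, -0.252, -0.004]
contact_force: [-1.1, -0.2, 1.1]
grip_width: 0.0115
gripper_force: 42.7
```

```bash
python3 go.py
```

```text
t 15.2667 tcp [0.5407 0.0038 0.1813] j [-0.98  0.66  1.23  1.99 -0.74  1.04 -0.81] F [-1.1 -0.2  1.1] M [-0.13  0.17 -0.02] 0.01145749479829947 42.693806290626526
```

Request:
step_arm([
  [0.001, 0.0001, 0, 0, 0, 0],
  [0.0013, 0.0002, 0, 0, 0, 0],
  [0.0013, 0.0002, 0, 0, 0, 0],
])

```text
clock: 15.52
tcp_pos: [0.5414, 0.0038, 0.1813]
orientation: [-3.126, -0.252, -0.003]
contact_force: [-2.9, -0.2, 0.8]
grip_width: 0.0113
gripper_force: 42.7
```

```bash
python3 go.py
```

```text
t 15.5167 tcp [0.5414 0.0038 0.1813] j [-0.98  0.66  1.23  1.99 -0.74  1.04 -0.81] F [-2.9 -0.2  0.8] M [-0.16  0.63  0.03] 0.011286563999285413 42.664815187454224
```

Request:
step_arm([
  [-0.0015, -0.0002, 0, 0, 0, 0],
  [-0.0015, -0.0002, -0.001, 0, 0, 0],
  [-0.0015, -0.0002, -0.002, 0, 0, 0],
  [-0.0015, -0.0002, -0.003, 0, 0, 0],
])

```text
clock: 15.85
tcp_pos: [0.5413, 0.0037, 0.1801]
orientation: [-3.126, -0.253, -0.006]
contact_force: [-3.6, -0.5, 7.6]
grip_width: 0.0111
gripper_force: 43.6
```

```bash
python3 go.py
```

```text
t 15.85 tcp [0.5413 0.0037 0.1801] j [-0.98  0.66  1.23  1.99 -0.74  1.04 -0.8 ] F [-3.6 -0.5  7.6] M [0.01 0.96 0.02] 0.011085736540645477 43.647165298461914
```

Request:
step_arm([
  [0, 0, -0.001, 0, 0, 0],
  [0, 0, -0.002, 0, 0, 0],
  [0, 0, -0.002, 0, 0, 0],
])

```text
clock: 16.1
tcp_pos: [0.541, 0.0038, 0.1784]
orientation: [-3.126, -0.253, -0.005]
contact_force: [-2.1, -0.9, 0.4]
grip_width: 0.0112
gripper_force: 42.6
```

```bash
python3 go.py
```

```text
t 16.1 tcp [0.541  0.0038 0.1784] j [-0.98  0.66  1.23  1.99 -0.74  1.03 -0.8 ] F [-2.1 -0.9  0.4] M [-0.18  0.51  0.01] 0.011248685993578852 42.561936378479004
```

Request:
step_arm([
  [-0.0005, 0, -0.001, 0, 0, 0],
  [-0.0008, 0, -0.002, 0, 0, 0],
  [-0.0008, 0, -0.003, 0, 0, 0],
  [-0.0008, 0, -0.004, 0, 0, 0],
])

```text
clock: 16.43
tcp_pos: [0.5409, 0.0039, 0.1762]
orientation: [-3.126, -0.253, -0.006]
contact_force: [-1.2, -1.3, 2.8]
grip_width: 0.0113
gripper_force: 42.8
```

```bash
python3 go.py
```

```text
t 16.4333 tcp [0.5409 0.0039 0.1762] j [-0.98  0.66  1.22  2.   -0.75  1.03 -0.8 ] F [-1.2 -1.3  2.8] M [-0.06  0.48 -0.02] 0.01131224072681821 42.830307483673096
```

Request:
step_arm([
  [0, 0, -0.001, 0, 0, 0],
  [0, 0, -0.002, 0, 0, 0],
  [0, 0, -0.003, 0, 0, 0],
  [0, 0, -0.004, 0, 0, 0],
])

```text
clock: 16.77
tcp_pos: [0.5408, 0.0039, 0.1737]
orientation: [-3.126, -0.253, -0.006]
contact_force: [-1.3, -0.2, 3.1]
grip_width: 0.0114
gripper_force: 42.8
```

```bash
python3 go.py
```

```text
t 16.7667 tcp [0.5408 0.0039 0.1737] j [-0.97  0.66  1.22  2.   -0.75  1.02 -0.8 ] F [-1.3 -0.2  3.1] M [-0.04  0.38 -0.03] 0.011441825083875513 42.80650198459625
```

Sliding at about 3 N, as it should. Continuing.

Request:
step_arm([
  [-0.0003, 0, -0.001, 0, 0, 0],
  [-0.0005, 0, -0.002, 0, 0, 0],
  [-0.0005, 0, -0.003, 0, 0, 0],
  [-0.0005, 0, -0.004, 0, 0, 0],
  [-0.0005, 0, -0.005, 0, 0, 0],
])

```text
clock: 17.18
tcp_pos: [0.5406, 0.0039, 0.1708]
orientation: [-3.126, -0.253, -0.006]
contact_force: [0.8, -0.5, 3.7]
grip_width: 0.0112
gripper_force: 42.8
```

Request:
step_arm([
  [0, 0, -0.001, 0, 0, 0],
  [0, 0, -0.002, 0, 0, 0],
  [0, 0, -0.003, 0, 0, 0],
  [0, 0, -0.003, 0, 0, 0],
])

```text
clock: 17.52
tcp_pos: [0.5404, 0.0039, 0.1688]
orientation: [-3.126, -0.253, -0.006]
contact_force: [0.3, -0.6, 0.7]
grip_width: 0.0115
gripper_force: 42.7
```

Request:
step_arm([
  [0, 0, -0.001, 0, 0, 0],
  [0, 0, -0.002, 0, 0, 0],
  [0, 0, -0.0025, 0, 0, 0],
  [0, 0, -0.0025, 0, 0, 0],
])

```text
clock: 17.85
tcp_pos: [0.5402, 0.004, 0.1671]
orientation: [-3.126, -0.253, -0.005]
contact_force: [-0.3, -0.1, -3.0]
grip_width: 0.0116
gripper_force: 42.1
```

```bash
python3 go.py
```

```text
t 17.85 tcp [0.5402 0.004  0.1671] j [-0.97  0.67  1.21  2.01 -0.76  1.01 -0.79] F [-0.3 -0.1 -3. ] M [-0.06 -0.13 -0.01] 0.011583994555461653 42.13523089885712
```

Request:
step_arm([
  [0, 0, -0.001, 0, 0, 0],
  [0, 0, -0.0018, 0, 0, 0],
  [0, 0, -0.0018, 0, 0, 0],
])

```text
clock: 18.1
tcp_pos: [0.5403, 0.0039, 0.1663]
orientation: [-3.126, -0.253, -0.005]
contact_force: [-0.3, -0.0, -0.5]
grip_width: 0.0113
gripper_force: 42.3
```

Request:
step_arm([
  [0, 0, -0.001, 0, 0, 0],
  [0, 0, -0.0015, 0, 0, 0],
  [0, 0, -0.0015, 0, 0, 0],
])

```text
clock: 18.35
tcp_pos: [0.5405, 0.0038, 0.166]
orientation: [-3.126, -0.253, -0.006]
contact_force: [-1.1, 1.1, 5.8]
grip_width: 0.0113
gripper_force: 43.3
```

```bash
python3 go.py
```

```text
t 18.35 tcp [0.5405 0.0038 0.166 ] j [-0.96  0.67  1.21  2.01 -0.76  1.01 -0.79] F [-1.1  1.1  5.8] M [0.21 0.43 0.02] 0.011325697077677664 43.31979990005493
```

The clip snapped down and is seated on a firm stop at z=0.166, against 0.1659 predicted. I'll open partway, clear of the disc, and lift away.

Request:
step_arm([
  [0, 0, 0.0008, 0, 0, 0],
  [0, 0, 0.0008, 0, 0, 0],
  [0, 0, 0.0008, 0, 0, 0],
  [0, 0, 0.0008, 0, 0, 0],
  [0, 0, 0.0008, 0, 0, 0],
], jaw=0.65)

```text
clock: 18.77
tcp_pos: [0.5404, 0.0038, 0.1659]
orientation: [-3.126, -0.253, -0.005]
contact_force: [-0.0, -0.4, 0.3]
grip_width: 0.0301
gripper_force: 0.0
```

```bash
python3 go.py
```

```text
t 18.7667 tcp [0.5404 0.0038 0.1659] j [-0.96  0.67  1.21  2.01 -0.76  1.01 -0.79] F [-0.  -0.4  0.3] M [-0.02 -0.01  0.02] 0.030071956953912866 0.0
```

Request:
step_arm([
  [0, 0, 0.02, 0, 0, 0],
  [0, 0, 0.06, 0, 0, 0],
  [0, 0, 0.11, 0, 0, 0],
  [0, -0.04, 0.125, 0, 0, 0],
  [-0.02, -0.1, 0.125, 0, 0, 0],
])

```text
clock: 19.18
tcp_pos: [0.5323, -0.0538, 0.244]
orientation: [-3.126, -0.266, -0.014]
contact_force: [-0.1, -1.2, 0.6]
grip_width: 0.0299
gripper_force: 0.0
```

Request:
step_arm([
  [-0.02, -0.05, 0, 0, 0, 0],
  [-0.04, -0.11, 0, 0, 0, 0],
  [-0.06, -0.17, 0, 0, 0, 0],
  [-0.08, -0.23, 0, 0, 0, 0],
  [-0.08, -0.23, 0, 0, 0, 0],
])

```text
clock: 19.6
tcp_pos: [0.4765, -0.2022, 0.243]
orientation: [-3.131, -0.234, -0.009]
contact_force: [-0.4, 0.4, 0.6]
grip_width: 0.0294
gripper_force: 0.0
```

```bash
python3 go.py; python3 -c "
from h import *
f=eyes.grab_frame('scene')[:,:,::-1]; g=eyes.grab_frame('top')[:,:,::-1]
a=cv2.resize(f[130:200,280:350],None,fx=6,fy=6,interpolation=2);b=cv2.resize(g[190:260,255:315],None,fx=6,fy=6,interpolation=2);cv2.imwrite('pics/c5.png',np.hstack([a,b]))"
```

```text
t 19.6 tcp [ 0.4765 -0.2022  0.243 ] j [-0.68  0.51  1.31  1.98 -0.56  1.09 -0.54] F [-0.4  0.4  0.6] M [-0.03  0.04  0.03] 0.02944873730918709 0.0
```

View pics/c5.png

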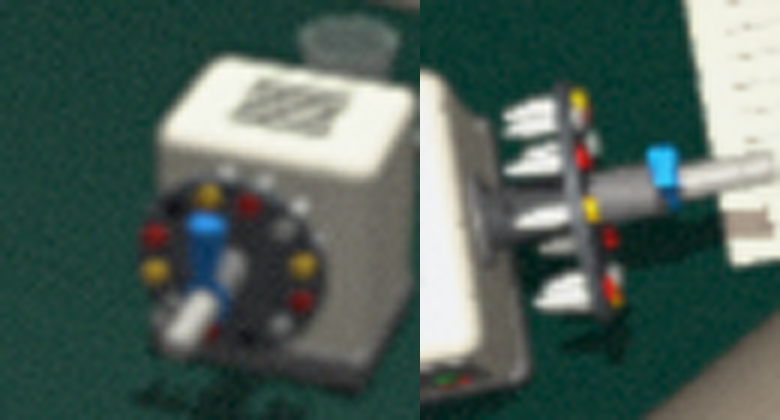

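The carousel is against the hub. The blue clip stands upright right at the sleeve end, at (207,250) in the left crop and (662,175) in the right crop. The arm is clear, so I'll hand in.

```bash
python3 -c "
from bench import r
print(r.hand_in())"
```

```text
the job is handed in; nothing more can be done
None
```

I pushed the carousel home against the drive hub and snapped the blue clip upright into the groove at the sleeve end, with readings up to about 8 N on the rotator; the arm is clear, and I handed the job in at about 20 s, with no verdict shown.

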